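# Tip the resin offcuts into the granulator

### The job

Slide the granulator's cover fully open to its stop and leave it open. Then tip all five resin offcuts from the scoop tray into the feed hopper, spilling none, and set the empty tray gently back on the cutting mat, flat and upright. Leave everything else on the desk where it is.

Things in the scene. Friction and masses are not known exactly. Their poses are not given: they have to be found in the camera images.
- granulator: Grey desktop plastic granulator fixed to the desk, 172 (x) x 336 (y) x 115 mm high, turned at most 0.2 rad. Origin: centre of its underside; z up. Its -y half is the open-topped feed hopper (inside 156 x 150 mm, walls 8 mm, sloping steel floor about 55 to 80 mm below the rim), its +y half the closed motor housing.
- hopper_mouth (a point): Centre of the hopper's mouth, at rim height (115 mm above the desk); 85 mm to the granulator's -y side of its origin. Axes as the granulator's.
- cover (a joint): Flat aluminium cover, 158 x 156 x 6 mm, sliding on top of the granulator along its y. Value in m: 0 = fully over the hopper mouth, 0.16 = fully open against its stop, over the motor housing (it moves to the granulator's +y). It stays where it is left; sliding friction is about 3 N.
- cover_grip (a point): Middle of the top edge of the upright fin on the cover: 70 mm long (granulator's x), 12 mm thick (granulator's y), standing 41 mm above the cover plate; this point is 47 mm above the hopper's rim and moves with the cover.
- tray: Steel scoop tray, 140 (x) x 112 (y) mm, 0.22 kg empty; floor 4 mm thick, walls 34 mm high on both long sides and the +x end, the -x end open. Origin: centre of its underside; x points from open lip to grip plate, z up. Grip plate: upright in the middle of the +x wall, 10 mm thick (x), 60 mm wide (y), top 90 mm above the underside, centred 67 mm from the origin.
- tray_lip (a point): Middle of the tray's open pouring edge, on top of its floor, at (-70, 0, 4) mm in the tray's frame.
- tray_grip (a point): Middle of the grip plate's top edge, at (67, 0, 90) mm in the tray's frame.
- mat: Blue cutting mat fixed to the desk, 400 (x) x 340 (y) mm, 3 mm thick. Origin: centre of its underside.
- stub1: Chunky grey resin offcut, a stepped block 30 x 42 x 24 mm, about 35 g, lying loose in the tray. Origin: centre of its underside. Blocks slide off the tray once its floor leans about 45 degrees or more.
- stub2: Chunky grey resin offcut, a stepped block 32 x 38 x 26 mm, about 35 g, lying loose in the tray. Origin: centre of its underside. Blocks slide off the tray once its floor leans about 45 degrees or more.
- stub3: Chunky grey resin offcut, a stepped block 28 x 44 x 24 mm, about 35 g, lying loose in the tray. Origin: centre of its underside. Blocks slide off the tray once its floor leans about 45 degrees or more.
- stub4: Chunky grey resin offcut, a stepped block 26 x 38 x 26 mm, about 35 g, lying loose in the tray. Origin: centre of its underside. Blocks slide off the tray once its floor leans about 45 degrees or more.
- stub5: Chunky grey resin offcut, a stepped block 28 x 36 x 22 mm, about 35 g, lying loose in the tray. Origin: centre of its underside. Blocks slide off the tray once its floor leans about 45 degrees or more.
- mug: Bystander: reddish-brown mug, 80 mm wide, 90 mm high. Origin: centre of its underside.
- jar: Bystander: small glass jar with white cap, 52 mm wide, 60 mm high. Origin: centre of its underside.
- thinner: Bystander: white bottle, 48 mm wide, 120 mm high. Origin: centre of its underside.
- knife: Bystander: aluminium craft knife, 140 mm long, lying on the mat's right edge. Origin: under its middle.
- sprue: Bystander: flat grey plastic frame, 100 x 126 mm, 6 mm thick. Origin: centre of its underside.
- keepbox: Bystander: clear box with four compartments, 100 x 140 x 50 mm. Origin: centre of its underside.
- sander: Bystander: cork sanding block, 70 x 35 x 25 mm. Origin: centre of its underside.
There are look-alikes about, which are no part of the job. Leave any purple look-alike of the tray alone.

How it is judged:
By the outcome, as a careful person would: the job done as asked, in the order asked, and still so for the second after the job is handed in, with the robot touching nothing.
It also fails if it takes over 72 s, if anything falls off the work surface, if the arm or the gripper's body presses on something with over 40 N, if the wrist force passes 120 N, or if a joint passes its speed limit or range.

### The arm

A 6-joint arm with a two-finger parallel gripper is mounted at the origin on the work surface. World frame = base frame: x ahead of the robot, y to its left, z up, the work surface at z = 0. Lengths are in mm, angles in rad, forces in N, time in s.
With the tool pointing down it reaches from about 325 to 775 mm from the base axis. Payload 5.5 kg.
Tool frame: the origin (TCP) lies between the finger pads; the fingertips stand 8 mm ahead of it and the grasp point (between the pads) lies 11 mm behind it; z points along the fingers, y is the line along which they close (so a half turn about z gives the same grasp; the last joint's range is limited). The gripper opens to 88 mm and grips with 3 to 60 N. Pads are 20 mm wide; open, the fingers measure 115 mm over their backs; the gripper's body (75 mm by 178 mm) begins 61 mm behind the grasp point.
Start: joints at [-1.3, 0.091, 1.231, -0, 1.82, -0.057], TCP at [193.176, -568.066, 230.631] pointing down, gripper open.
Joint ranges: [-2.87, 2.87], [-0.86, 2.18], [0.17, 2.46], [-1.51, 4.65], [0.06, 2.69], [-2.65, 2.65]. Speed limits (rad/s): [2.57, 2.57, 3.01, 3.14, 3.14, 3.14].

### API

Orientations are given as a rotation vector (axis times angle).
In Python, from bench import r, imaging, order gives the robot as it stands.
- The arm moves only by the tool arm_command, never from a script. Its argument "deltas" is a list of rows, each a list of 3 entries, a list of its own where there are three numbers: the turn, a rotation vector about the tool's x, y, z in units of 5 degrees (1.0 is 5 degrees), then the shift along the tool's x, y, z in units of 25 mm (1.0 is 25 mm), then the closure, from -1 (fully open) to 1 (shut). In form: [[[wx, wy, wz], [x, y, z], fingers], ...]. A call has 1 to 20 rows; each row is the pose to reach, as a shift and turn from the pose commanded when the call began, along the tool's axes at that moment; what a row does not reach only later rows make up. A row lasts 1/12 s, in which the tool goes at most 41.7 mm and 7.16 degrees, less where a joint would pass 70% of its speed; a pose out of reach is approached as far as the arm can. A call with a gripper value outside its range is refused whole. The fingers move at their own pace and stop on an object; "grip_force" is the grip in N (left out, the last holds). Time passes only in rows, so rows that repeat a pose let the fingers close. It gives the time, the measured TCP pose, the force, the opening and the grip force at its end, in the units of the state.
- r.observe(): the state, without advancing time (a new reading comes with each control period).
- imaging.read_camera(name): name is "scene" or "top" or "wrist"; returns (picture, depth): 400x640x3 uint8, red, green, blue; 400x640 float32, mm along the optical axis (not along the pixel's ray), 0 where there is no reading.
- imaging.camera_model(name): a dict with "fx", "fy", "cx", "cy" (pixels), "world_to_cam" (4x4, takes a point from world to camera coordinates); the wrist camera has in their place "tool_from_camera" (4x4, takes a point from camera to tool coordinates, whose origin is the TCP and whose axes are the flange's). Camera axes: x right, y up, looking along -z (the intrinsics and any distortion apply to the point x, -y, -z); pixel columns grow to the right and rows downward; lengths in mm; the calibration is good to about 2 mm. A picture is of the moment at which its call begins: read the wrist's pose just before it. camera_model takes no time and is no camera call.
- order.job_done(): hands the job in; it is judged then, once.
The state is a dict: "time_s": time; "joint_pos": joint angles; "joint_vel": joint speeds; "joint_torque": joint torques, N m; "tcp_pos": TCP position; "tool_rot": TCP orientation; "contact_force": force on the tool from outside, world axes, zero at the start; "ft_torque": the same for the moment, N m; "finger_gap": opening from 0.0 (shut) to 1.0 (fully open); "gripper_force": force on a finger pad.
Only numpy, scipy, OpenCV 4.12 (cv2) and the standard library are available. Lean on these libraries where they do the work, as an engineer would, in place of code of your own. Each camera call takes 0.05 s, during which the arm holds its last target. There are 200 camera calls.

## Working session

There is one attempt and no reset: what is moved stays moved. The work goes in short steps, Python scripts to look and compute and a tool call to move; the robot and the scene stay as the last step left them, time stands still between calls to the robot, and variables do not carry over. Pictures are saved under pics/ and viewed, at most 10 in all, crops included, and the job is handed in when it is done.

Besides the shell and the picture viewer there is one more tool, called after "Emit:" by a JSON object that holds its "fn" and its "kwargs", one argument or row to a line. arm_command: Moves the arm, as the interface text tells. Its arguments: {"type":"object","properties":{"deltas":{"type":"array"},"grip_force":{"type":"number"}},"required":["deltas"]}

```bash
mkdir -p pics; ls; cat > h.py <<'E'
import numpy as np,cv2
from scipy.spatial.transform import Rotation as R
from bench import r,imaging,order
def snap(n):
    s=r.observe(); p,d=imaging.read_camera(n); np.savez(f'{n}.npz',p=p,d=d,t=s['tcp_pos'],q=s['tool_rot']); return s,p,d
def cloud(n):
    z=np.load(f'{n}.npz'); d=z['d'].astype(float); m=imaging.camera_model(n)
    v,u=np.mgrid[0:d.shape[0],0:d.shape[1]]
    P=np.stack([(u-m['cx'])/m['fx']*d,-(v-m['cy'])/m['fy']*d,-d,np.ones_like(d)],-1)
    if 'world_to_cam' in m: T=np.linalg.inv(np.array(m['world_to_cam']))
    else:
        T=np.eye(4);T[:3,:3]=R.from_rotvec(z['q']).as_matrix();T[:3,3]=z['t'];T=T@np.array(m['tool_from_camera'])
    W=(P@T.T)[...,:3]; W[d==0]=np.nan
    return z['p'],W
E
python3 - <<'E'
from h import *
for n in('top','scene'):
    s,p,d=snap(n); cv2.imwrite(f'pics/{n}1.png',p[...,::-1]); print(imaging.camera_model(n))
print(s)
E
```

```text
pics
{'fx': 389.52125756872647, 'fy': 389.52125756872647, 'cx': 319.793084664474, 'cy': 200.0040005656765, 'world_to_cam': array([[-1.90992800e-02, -9.99816568e-01,  1.43110642e-03,
        -6.39639722e+01],
       [ 9.92777990e-01, -1.87952284e-02,  1.18484606e-01,
        -5.69150668e+02],
       [-1.18435974e-01,  3.68374161e-03,  9.92954858e-01,
        -1.29829331e+03],
       [ 0.00000000e+00,  0.00000000e+00,  0.00000000e+00,
         1.00000000e+00]])}
{'fx': 363.4265486067131, 'fy': 363.4265486067131, 'cx': 315.0086922669977, 'cy': 199.7625349391376, 'world_to_cam': array([[-2.68651063e-01,  9.63149692e-01,  1.30106238e-02,
         1.96104127e+02],
       [-6.32698740e-01, -1.86631026e-01,  7.51572461e-01,
         2.38566508e+02],
       [ 7.26304971e-01,  1.93678935e-01,  6.59522221e-01,
        -1.81402587e+03],
       [ 0.00000000e+00,  0.00000000e+00,  0.00000000e+00,
         1.00000000e+00]])}
{'time_s': 0.05, 'joint_pos': array([-1.29969819e+00,  9.18431867e-02,  1.23185789e+00,  8.88296321e-07,
        1.81982009e+00, -5.67344511e-02]), 'joint_vel': array([-1.45662664e-03, -5.80768699e-04, -1.31308821e-03,  6.14710587e-04,
        4.53828871e-04, -2.12179576e-05]), 'joint_torque': array([ 2.77827872e-03, -4.48202312e+01, -4.07907093e+01,  7.00773904e-02,
        2.87601241e-02, -1.33056533e-04]), 'tcp_pos': array([ 193.09800743, -567.7787977 ,  229.53207383]), 'tool_rot': array([-3.09759014e+00, -5.12342718e-01,  3.22522683e-04]), 'contact_force': array([ 0.54829377,  0.32722243, -0.69045925]), 'ft_torque': array([-0.00671363, -0.01647615, -0.04045037]), 'gripper_force': 0.0, 'finger_gap': 1.0007899613127471}
```

View pics/top1.png

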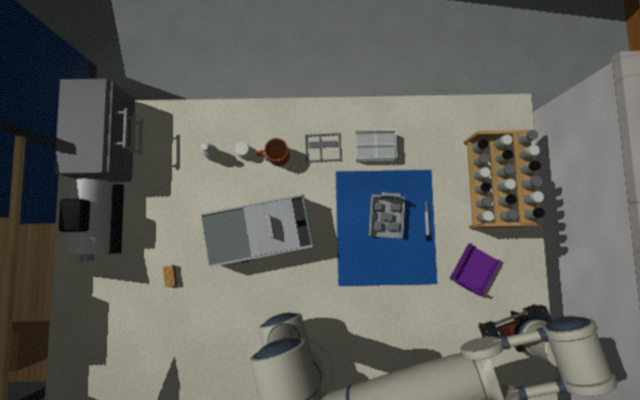

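View pics/scene1.png

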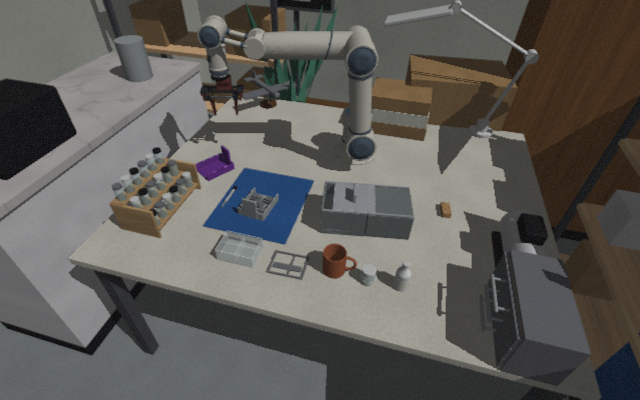

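The top view shows the granulator with its hopper on the right (about 205–312, 195–265), the cover nearly shut and its fin near (275,228). The tray is on the mat at (388,217) with its grip plate at the far side (390,196), and the lip faces the robot. The purple decoy is at (475,270).

```bash
python3 - <<'E'
from h import *
p,W=cloud('top')
def crop(u0,u1,v0,v1,n):
    a=cv2.resize(p[v0:v1,u0:u1],None,fx=6,fy=6,interpolation=cv2.INTER_CUBIC); return a
a=crop(195,320,185,275,0); cv2.imwrite('pics/g.png',a[...,::-1])
def sel(u0,u1,v0,v1,z0,z1):
    w=W[v0:v1,u0:u1].reshape(-1,3); return w[(w[:,2]>z0)&(w[:,2]<z1)]
def rect(w,n):
    c,s,a=cv2.minAreaRect(w[:,:2].astype(np.float32)); print(n,len(w),np.round(c,1),np.round(s,1),round(a,2),np.round(w.mean(0),1),np.round(w.max(0),1))
rect(sel(195,325,185,275,100,135),'gran')
rect(sel(195,325,185,275,140,175),'fin')
rect(sel(360,415,185,245,12,50),'tray low')
rect(sel(360,415,185,245,55,110),'plate')
w=sel(360,415,185,245,55,110);print(np.round(w,0).tolist()[:40])
rect(sel(195,325,185,275,118,128),'cover')
for v in range(190,242,4): print(v,[int(x) if x==x else -1 for x in W[v,364:414:3,2]])
E
```

```text
gran 5078 [464.9 131. ] [171.9 337.3] 9.93 [462.1 144.8 116.1] [575.9 307.7 134. ]
fin 107 [473.   82.1] [69.2 12.5] 10.1 [473.1  81.4 158.5] [506.5  92.8 165. ]
tray low 753 [ 507.7 -300.9] [112.9 139.4] 84.29 [ 508.9 -301.7   26.4] [ 581.7 -238.2   49.1]
plate 85 [ 574.1 -306.9] [59.4 11.2] 83.4 [ 572.9 -305.1   84.9] [ 580.7 -277.1   96.9]
[[580.0, -279.0, 90.0], [580.0, -282.0, 93.0], [581.0, -286.0, 87.0], [580.0, -289.0, 89.0], [581.0, -293.0, 87.0], [580.0, -295.0, 93.0], [581.0, -300.0, 86.0], [579.0, -279.0, 73.0], [577.0, -279.0, 91.0], [577.0, -282.0, 94.0], [577.0, -286.0, 90.0], [577.0, -288.0, 93.0], [576.0, -292.0, 93.0], [576.0, -295.0, 92.0], [576.0, -298.0, 93.0], [576.0, -301.0, 95.0], [577.0, -306.0, 89.0], [576.0, -308.0, 94.0], [577.0, -312.0, 88.0], [576.0, -315.0, 93.0], [576.0, -318.0, 92.0], [576.0, -321.0, 93.0], [576.0, -325.0, 92.0], [576.0, -328.0, 92.0], [576.0, -332.0, 90.0], [576.0, -334.0, 92.0], [578.0, -278.0, 57.0], [575.0, -277.0, 81.0], [573.0, -278.0, 93.0], [573.0, -282.0, 93.0], [574.0, -286.0, 88.0], [574.0, -289.0, 90.0], [573.0, -292.0, 92
[... 381 characters left out ...]
, 5, 0, 7, 4, 19, 28, 37, 37, 49, 53, 56, 36, 36, 3, 4, -3]
202 [1, -1, 9, 2, 0, 9, 3, 6, 5, 8, 6, 9, 4, 35, 6, 0, 3]
206 [0, -1, 16, 18, 22, 27, 14, 12, 7, 27, 29, 32, 28, 37, 3, 4, -2]
210 [3, -3, 18, 18, 21, 17, 16, 6, 0, 16, 30, 28, 25, 35, 0, 0, 0]
214 [-1, 2, 29, 6, 4, 2, 20, 29, 17, 22, 8, 12, 7, 34, 0, -2, 0]
218 [1, 0, 34, 4, 6, 3, 16, 29, 27, 27, 4, 5, 7, 37, 3, 4, 6]
222 [1, -4, 36, 21, 21, 21, 10, 5, 4, 13, 5, 5, 5, 0, 2, 0, -5]
226 [-3, 4, 38, 26, 34, 33, 16, 5, 18, 30, 25, 27, 12, 3, 4, 3, 2]
230 [4, 2, 34, 18, 18, 21, 9, 0, 19, 23, 28, 25, 15, -2, 3, -4, -3]
234 [1, 1, 33, 6, 5, 10, 1, 2, 6, -1, 4, 3, 24, 0, 3, 0, 1]
238 [7, 2, 4, -1, 0, 1, 0, 2, 0, 1, 1, 2, 23, -1, 2, -5, -3]
```

View pics/g.png

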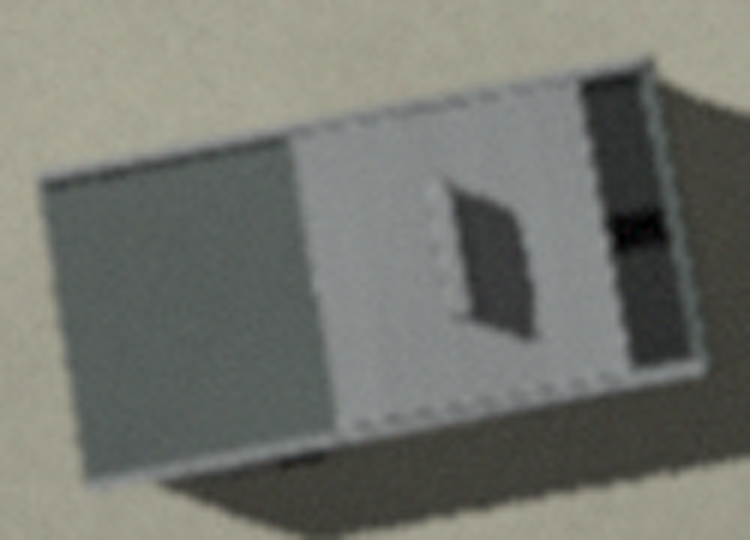

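```bash
cat >> h.py <<'E'
import os
F='cmd.npy'
def pose(yd,tilt=0):
    a=np.radians(yd); X=np.array([np.cos(a),np.sin(a),0]); Y=np.array([-X[1],X[0],0]); Z=np.array([0,0,1.])
    return R.from_matrix(np.stack([Y,X,-Z],1))*R.from_rotvec([-np.radians(tilt),0,0])
def plan(*tg):
    """tg: (pos, ydeg, tilt); all deltas relative to the commanded pose; stores the last, rounded as printed"""
    if os.path.exists(F): c=np.load(F); p0,R0=c[:3],R.from_rotvec(c[3:])
    else: p0,R0=np.array([193.176,-568.066,230.631]),R.from_rotvec([-3.09759,-.51234,0])
    for pos,yd,tl in tg:
        w=np.round(np.degrees((R0.inv()*pose(yd,tl)).as_rotvec())/5,3); t=np.round(R0.inv().apply(np.array(pos)-p0)/25,3)
        print([w.tolist(),t.tolist()], 'rows>=',round(max(np.linalg.norm(w)*5/7.16,np.linalg.norm(t)*25/41.7),1))
    np.save(F,np.r_[p0+R0.apply(t*25),(R0*R.from_rotvec(np.radians(w*5))).as_rotvec()])
def tgt(): c=np.load(F); s=r.observe(); print('cmd',np.round(c,3),'meas',np.round(s['tcp_pos'],1),np.round(s['tool_rot'],3),np.round(s['joint_pos'],2),'f',np.round(s['contact_force'],1),round(s['finger_gap'],3),s['time_s'])
E
python3 -c "
from h import *
plan(([500,50,330],5,60))"
```

```text
[[-10.131, 7.919, -13.753], [19.581, -19.462, -3.932]] rows>= 16.7
```

Emit:
{"fn": "arm_command", "kwargs": {
  "deltas": [
    [[-10.131,7.919,-13.753],[19.581,-19.462,-3.932],-1],
    [[-10.131,7.919,-13.753],[19.581,-19.462,-3.932],-1],
    [[-10.131,7.919,-13.753],[19.581,-19.462,-3.932],-1],
    [[-10.131,7.919,-13.753],[19.581,-19.462,-3.932],-1],
    [[-10.131,7.919,-13.753],[19.581,-19.462,-3.932],-1],
    [[-10.131,7.919,-13.753],[19.581,-19.462,-3.932],-1],
    [[-10.131,7.919,-13.753],[19.581,-19.462,-3.932],-1],
    [[-10.131,7.919,-13.753],[19.581,-19.462,-3.932],-1],
    [[-10.131,7.919,-13.753],[19.581,-19.462,-3.932],-1],
    [[-10.131,7.919,-13.753],[19.581,-19.462,-3.932],-1],
    [[-10.131,7.919,-13.753],[19.581,-19.462,-3.932],-1],
    [[-10.131,7.919,-13.753],[19.581,-19.462,-3.932],-1],
    [[-10.131,7.919,-13.753],[19.581,-19.462,-3.932],-1],
    [[-10.131,7.919,-13.753],[19.581,-19.462,-3.932],-1],
    [[-10.131,7.919,-13.753],[19.581,-19.462,-3.932],-1],
    [[-10.131,7.919,-13.753],[19.581,-19.462,-3.932],-1],
    [[-10.131,7.919,-13.753],[19.581,-19.462,-3.932],-1],
    [[-10.131,7.919,-13.753],[19.581,-19.462,-3.932],-1],
    [[-10.131,7.919,-13.753],[19.581,-19.462,-3.932],-1],
    [[-10.131,7.919,-13.753],[19.581,-19.462,-3.932],-1]
  ]
}}

```text
time_s: 1.77
tcp_pos: [565.9, 31.1, 342.3]
tool_rot: [1.536, 1.683, 0.947]
contact_force: [0.2, -0.5, -0.5]
finger_gap: 1.002
gripper_force: 0.0
```

```bash
python3 -c "
from h import *
tgt()"
```

```text
cmd [499.997  50.007 330.005   1.524   1.664   0.961] meas [565.9  31.1 342.3] [1.536 1.683 0.947] [-0.11 -0.86  2.05  0.21  0.95 -0.23] f [ 0.2 -0.5 -0.5] 1.002 1.7667
```

```bash
python3 -c "
from h import *
s=r.observe(); np.save(F,np.r_[s['tcp_pos'],s['tool_rot']])
plan(([485,20,330],-70,60))"
```

```text
[[-0.21, -12.945, 7.667], [-0.148, -2.112, -2.534]] rows>= 10.5
```

Emit:
{"fn": "arm_command", "kwargs": {
  "deltas": [
    [[-0.21,-12.945,7.667],[-0.148,-2.112,-2.534],-1],
    [[-0.21,-12.945,7.667],[-0.148,-2.112,-2.534],-1],
    [[-0.21,-12.945,7.667],[-0.148,-2.112,-2.534],-1],
    [[-0.21,-12.945,7.667],[-0.148,-2.112,-2.534],-1],
    [[-0.21,-12.945,7.667],[-0.148,-2.112,-2.534],-1],
    [[-0.21,-12.945,7.667],[-0.148,-2.112,-2.534],-1],
    [[-0.21,-12.945,7.667],[-0.148,-2.112,-2.534],-1],
    [[-0.21,-12.945,7.667],[-0.148,-2.112,-2.534],-1],
    [[-0.21,-12.945,7.667],[-0.148,-2.112,-2.534],-1],
    [[-0.21,-12.945,7.667],[-0.148,-2.112,-2.534],-1],
    [[-0.21,-12.945,7.667],[-0.148,-2.112,-2.534],-1],
    [[-0.21,-12.945,7.667],[-0.148,-2.112,-2.534],-1],
    [[-0.21,-12.945,7.667],[-0.148,-2.112,-2.534],-1],
    [[-0.21,-12.945,7.667],[-0.148,-2.112,-2.534],-1]
  ]
}}

```text
time_s: 2.93
tcp_pos: [485.9, 18.2, 328.2]
tool_rot: [2.068, 0.369, 0.205]
contact_force: [-0.5, -0.1, 1.1]
finger_gap: 0.999
gripper_force: 0.0
```

```bash
python3 -c "
from h import *
tgt()"
```

```text
cmd [4.85007e+02 2.00040e+01 3.30007e+02 2.06900e+00 3.65000e-01 2.11000e-01] meas [485.9  18.2 328.2] [2.068 0.369 0.205] [ 0.59 -0.22  1.66 -1.06  1.84  1.57] f [-0.5 -0.1  1.1] 0.999 2.9333
```

```bash
python3 -c "
from h import *
plan(([473,82,230],-80,0),([473,82,138],-80,0))"
```

```text
[[11.968, -1.047, 1.813], [0.397, -4.712, -0.16]] rows>= 8.5
[[11.968, -1.047, 1.813], [0.397, -7.899, 1.68]] rows>= 8.5
```

Emit:
{"fn": "arm_command", "kwargs": {
  "deltas": [
    [[11.968,-1.047,1.813],[0.397,-4.712,-0.16],-1],
    [[11.968,-1.047,1.813],[0.397,-4.712,-0.16],-1],
    [[11.968,-1.047,1.813],[0.397,-4.712,-0.16],-1],
    [[11.968,-1.047,1.813],[0.397,-4.712,-0.16],-1],
    [[11.968,-1.047,1.813],[0.397,-4.712,-0.16],-1],
    [[11.968,-1.047,1.813],[0.397,-4.712,-0.16],-1],
    [[11.968,-1.047,1.813],[0.397,-4.712,-0.16],-1],
    [[11.968,-1.047,1.813],[0.397,-4.712,-0.16],-1],
    [[11.968,-1.047,1.813],[0.397,-4.712,-0.16],-1],
    [[11.968,-1.047,1.813],[0.397,-4.712,-0.16],-1],
    [[11.968,-1.047,1.813],[0.397,-5.5,0.3],-1],
    [[11.968,-1.047,1.813],[0.397,-6.3,0.75],-1],
    [[11.968,-1.047,1.813],[0.397,-7.1,1.22],-1],
    [[11.968,-1.047,1.813],[0.397,-7.899,1.68],-1],
    [[11.968,-1.047,1.813],[0.397,-7.899,1.68],-1],
    [[11.968,-1.047,1.813],[0.397,-7.899,1.68],-1]
  ]
}}

```text
time_s: 4.27
tcp_pos: [472.0, 80.0, 138.2]
tool_rot: [3.128, 0.275, 0.0]
contact_force: [-0.7, -0.2, 0.8]
finger_gap: 0.996
gripper_force: 0.0
```

```bash
python3 -c "
from h import *
tgt()
u=np.array([-.1730,.985]);p=np.array([473,82]);
for d in(60,126,129): print(d,[*(p+u*d),138])
plan(([473-.173*128,82+.985*128,138],-80,0))"
```

```text
cmd [ 4.73003e+02  8.20030e+01  1.37989e+02  3.13000e+00  2.74000e-01
 -0.00000e+00] meas [472.   80.  138.2] [3.128 0.275 0.   ] [ 0.1  -0.24  1.71 -0.    1.67  1.49] f [-0.7 -0.2  0.8] 0.996 4.2667
60 [np.float64(462.62), np.float64(141.1), 138]
126 [np.float64(451.202), np.float64(206.11), 138]
129 [np.float64(450.683), np.float64(209.065), 138]
[[0.0, 0.0, 0.0], [0.003, -5.12, -0.001]] rows>= 3.1
```

Emit:
{"fn": "arm_command", "kwargs": {
  "deltas": [
    [[0,0,0],[0,0,0],1],
    [[0,0,0],[0,0,0],1],
    [[0,0,0],[0,0,0],1],
    [[0,0,0],[0,0,0],1],
    [[0,0,0],[0,0,0],1],
    [[0,0,0],[0,0,0],1],
    [[0,0,0],[0,0,0],1],
    [[0,0,0],[0,0,0],1]
  ],
  "grip_force": 25
}}

```text
time_s: 4.93
tcp_pos: [473.2, 79.6, 138.2]
tool_rot: [3.13, 0.271, -0.0]
contact_force: [-0.5, -0.3, 0.3]
finger_gap: 0.434
gripper_force: 0.0
```

Emit:
{"fn": "arm_command", "kwargs": {
  "deltas": [
    [[0,0,0],[0,-0.3,0],1],
    [[0,0,0],[0,-0.7,0],1],
    [[0,0,0],[0,-1.1,0],1],
    [[0,0,0],[0,-1.5,0],1],
    [[0,0,0],[0,-1.9,0],1],
    [[0,0,0],[0,-2.3,0],1],
    [[0,0,0],[0,-2.7,0],1],
    [[0,0,0],[0,-3.1,0],1],
    [[0,0,0],[0,-3.5,0],1],
    [[0,0,0],[0,-3.9,0],1],
    [[0,0,0],[0,-4.3,0],1],
    [[0,0,0],[0,-4.55,0],1],
    [[0,0,0],[0,-4.75,0],1],
    [[0,0,0],[0,-4.85,0],1],
    [[0,0,0],[0,-4.9,0],1],
    [[0,0,0],[0,-4.9,0],1]
  ]
}}

```text
time_s: 6.27
tcp_pos: [451.8, 200.7, 138.2]
tool_rot: [-3.129, -0.272, 0.001]
contact_force: [-1.1, 1.0, -0.6]
finger_gap: 0.136
gripper_force: 25.0
```

Emit:
{"fn": "arm_command", "kwargs": {
  "deltas": [
    [[0,0,0],[0,-0.1,0],1],
    [[0,0,0],[0,-0.16,0],1],
    [[0,0,0],[0,-0.22,0],1],
    [[0,0,0],[0,-0.28,0],1],
    [[0,0,0],[0,-0.28,0],1],
    [[0,0,0],[0,-0.28,0],1]
  ]
}}

```text
time_s: 6.77
tcp_pos: [451.3, 203.7, 138.1]
tool_rot: [3.123, 0.266, -0.001]
contact_force: [0.6, -15.9, 1.6]
finger_gap: 0.137
gripper_force: 25.0
```

```bash
python3 -c "
from h import *
tgt()
g=np.array([465,131]);s=r.observe();d=s['tcp_pos'][:2]-g;print(d@[-.173,.985],d@[.985,.173])"
```

```text
cmd [ 4.50849e+02  2.08071e+02  1.38010e+02  3.13000e+00  2.74000e-01
 -0.00000e+00] meas [451.3 203.7 138.1] [ 3.123e+00  2.660e-01 -1.000e-03] [ 0.36 -0.19  1.67 -0.01  1.67  1.76] f [  0.6 -15.9   1.6] 0.137 6.7667
73.99911972930464 -0.8960911471972747
```

```bash
python3 -c "
from h import *
a=np.radians(10)
np.save(F,np.r_[[473-.1736*129.5,82+.985*129.5,138],pose(-80).as_rotvec()])
plan(([450.5,209.5,240],-80,0))
plan(([574,-307,200],-5.7,0))"
```

```text
[[0.0, 0.0, 0.0], [-0.001, 0.002, -4.08]] rows>= 2.4
[[0.0, 0.0, -14.86], [1.277, 21.204, 1.6]] rows>= 12.8
```

Emit:
{"fn": "arm_command", "kwargs": {
  "deltas": [
    [[0,0,0],[0,0,0],-0.3],
    [[0,0,0],[0,0,0],-0.3],
    [[0,0,0],[0,0,0],-0.3],
    [[0,0,0],[0,0,0],-0.3],
    [[0,0,0],[0,0,0],-0.3],
    [[0,0,0],[0,0,0],-0.3],
    [[0,0,0],[0,0,-1],-0.3],
    [[0,0,0],[0,0,-2.5],-1],
    [[0,0,0],[0,0,-4.08],-1],
    [[0,0,0],[0,0,-4.08],-1]
  ]
}}

```text
time_s: 7.6
tcp_pos: [452.7, 208.1, 249.1]
tool_rot: [-3.126, -0.271, -0.019]
contact_force: [0.7, 1.0, 0.8]
finger_gap: 0.842
gripper_force: 0.0
```

Emit:
{"fn": "arm_command", "kwargs": {
  "deltas": [
    [[0,0,-14.86],[1.277,21.204,1.6],-1],
    [[0,0,-14.86],[1.277,21.204,1.6],-1],
    [[0,0,-14.86],[1.277,21.204,1.6],-1],
    [[0,0,-14.86],[1.277,21.204,1.6],-1],
    [[0,0,-14.86],[1.277,21.204,1.6],-1],
    [[0,0,-14.86],[1.277,21.204,1.6],-1],
    [[0,0,-14.86],[1.277,21.204,1.6],-1],
    [[0,0,-14.86],[1.277,21.204,1.6],-1],
    [[0,0,-14.86],[1.277,21.204,1.6],-1],
    [[0,0,-14.86],[1.277,21.204,1.6],-1],
    [[0,0,-14.86],[1.277,21.204,1.6],-1],
    [[0,0,-14.86],[1.277,21.204,1.6],-1],
    [[0,0,-14.86],[1.277,21.204,1.6],-1],
    [[0,0,-14.86],[1.277,21.204,1.6],-1],
    [[0,0,-14.86],[1.277,21.204,1.6],-1],
    [[0,0,-14.86],[1.277,21.204,1.6],-1],
    [[0,0,-14.86],[1.277,21.204,1.6],-1],
    [[0,0,-14.86],[1.277,21.204,1.6],-1]
  ]
}}

```text
time_s: 9.1
tcp_pos: [573.7, -308.2, 201.1]
tool_rot: [2.329, 2.107, 0.001]
contact_force: [0.1, 0.4, -1.1]
finger_gap: 0.999
gripper_force: 0.0
```

```bash
python3 - <<'E'
from h import *
tgt()
for n in('top','wrist'): snap(n)
p,W=cloud('top'); m=(W[...,2]>140)&(W[...,2]<175); m[:,:195]=0;m[:,325:]=0;m[:185]=0;m[275:]=0
c,s,a=cv2.minAreaRect(W[m][:,:2].astype(np.float32)); d=np.array(c)-[465,131]; print('fin',c,s,a,d@[-.173,.985])
p,W=cloud('wrist'); cv2.imwrite('pics/w.png',p[...,::-1])
w=W[(W[...,2]>70)&(W[...,2]<105)]; c,s,a=cv2.minAreaRect(w[:,:2].astype(np.float32)); print('wrist plate',len(w),c,s,a,np.nanmedian(w[:,2]))
E
```

```text
cmd [ 573.994 -306.999  200.       2.329    2.108   -0.   ] meas [ 573.7 -308.2  201.1] [2.329e+00 2.107e+00 1.000e-03] [-0.55  0.23  1.13  0.    1.78 -0.45] f [ 0.1  0.4 -1.1] 0.999 9.1
fin (452.34576416015625, 203.70672607421875) (68.439208984375, 12.677957534790039) 10.554555892944336 73.80530798339844
wrist plate 957 (576.47021484375, -307.2322082519531) (59.44708251953125, 9.847987174987793) 84.33267974853516 93.13856810391621
```

View pics/w.png

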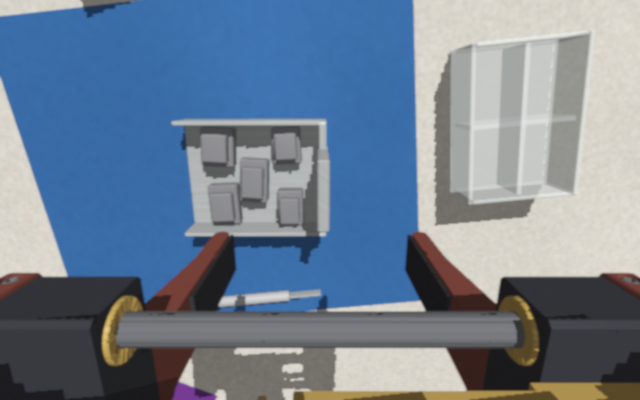

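The wrist view shows the tray with all five stubs inside, its grip plate at (323,190), and the knife clear of the fingers at (270,298). The cover is at its stop.

Emit:
{"fn": "arm_command", "kwargs": {
  "deltas": [
    [[0,0,0],[0,0.06,1.2],-1],
    [[0,0,0],[0,0.06,2.4],-1],
    [[0,0,0],[0,0.06,3.6],-0.2],
    [[0,0,0],[0,0.06,4.6],-0.2],
    [[0,0,0],[0,0.06,5.2],0.3],
    [[0,0,0],[0,0.06,5.4],1],
    [[0,0,0],[0,0.06,5.4],1],
    [[0,0,0],[0,0.06,5.4],1],
    [[0,0,0],[0,0.06,5.4],1],
    [[0,0,0],[0,0.06,5.4],1],
    [[0,0,0],[0,0.06,5.4],1],
    [[0,0,0],[0,0.06,5.4],1],
    [[0,0,0],[0,0.06,5.4],1],
    [[0,0,0],[0,0.06,5.4],1],
    [[0,0,0],[0,0.06,5.4],1],
    [[0,0,0],[0,0.06,5.4],1]
  ],
  "grip_force": 50
}}

```text
time_s: 10.53
tcp_pos: [575.1, -309.8, 65.6]
tool_rot: [2.33, 2.106, -0.0]
contact_force: [0.7, -0.6, 1.1]
finger_gap: 0.114
gripper_force: 50.0
```

```bash
python3 - <<'E'
from h import *
np.save(F,np.r_[[574,-307,200],pose(-5.7).as_rotvec()]); c=np.load(F)
c[:3]+=pose(-5.7).apply([0,1.5,135]); np.save(F,c); print(c)
lip=np.array([485,17.7])
def tcp(th,zl,yaw=-75):
    t=np.radians(th);a=np.radians(yaw);h=137*np.cos(t)-58*np.sin(t)
    return ([lip[0]+h*np.cos(a),lip[1]+h*np.sin(a),zl+137*np.sin(t)+58*np.cos(t)],yaw,th)
plan(([575.5,-307,100],-5.7,0),([575.5,-307,250],-5.7,-8),(tcp(-8,210)[0],-40,-8),tcp(-8,210)); tgt()
print('pour')
plan(tcp(0,150),*[tcp(t,150) for t in(10,20,30)],tcp(38,145))
print('pour2')
plan(*[tcp(t,z) for t,z in((45,140),(50,135),(55,132),(60,130),(65,128))])
E
```

```text
[ 575.49258335 -307.14897962   65.            2.32914695    2.10824071
    0.        ]
[[-0.0, -0.0, 0.0], [0.006, -0.0, -1.4]] rows>= 0.8
[[1.6, -0.0, 0.0], [0.006, -0.0, -7.4]] rows>= 4.4
[[1.552, 0.479, 6.849], [7.192, -2.86, -7.335]] rows>= 6.4
[[1.4, 0.968, 13.836], [7.192, -2.86, -7.335]] rows>= 9.7
cmd [ 5.22204e+02 -1.21137e+02  2.48375e+02 -2.97700e+00 -3.92000e-01
  2.70000e-02] meas [ 575.1 -309.8   65.6] [ 2.33   2.106 -0.   ] [-0.55  0.26  1.33 -0.    1.55 -0.44] f [ 0.7 -0.6  1.1] 0.114 10.5333
pour
[[-1.6, -0.0, 0.0], [-0.0, -0.042, 1.637]] rows>= 1.1
[[-3.6, -0.0, 0.0], [-0.0, -0.651, 0.797]] rows>= 2.5
[[-5.6, -0.0, 0.0], [-0.0, -1.396, 0.076]] rows>= 3.9
[[-7.6, -0.0, 0.0], [-0.0, -2.256, -0.505]] rows>= 5.3
[[-9.2, -0.0, 0.0], [0.0, -2.98, -0.659]] rows>= 6.4
pour2
[[-1.4, -0.0, -0.0], [0.0, -0.447, -0.493]] rows>= 1.0
[[-2.4, -0.0, -0.0], [0.0, -0.849, -0.773]] rows>= 1.7
[[-3.4, -0.0, -0.0], [0.0, -1.238, -1.091]] rows>= 2.4
[[-4.4, -0.0, -0.0], [0.0, -1.638, -1.411]] rows>= 3.1
[[-5.4, -0.0, -0.0], [0.0, -2.07, -1.699]] rows>= 3.8
```

Emit:
{"fn": "arm_command", "kwargs": {
  "deltas": [
    [[0,0,0],[0,0,-0.2],1],
    [[0,0,0],[0,0,-0.6],1],
    [[0,0,0],[0,0,-1.2],1],
    [[0.3,0,0],[0,0,-1.9],1],
    [[0.6,0,0],[0,0,-2.7],1],
    [[0.9,0,0],[0,0,-3.6],1],
    [[1.2,0,0],[0,0,-4.6],1],
    [[1.5,0,0],[0,0,-5.6],1],
    [[1.6,0,0],[0,0,-6.5],1],
    [[1.6,0,0],[0,0,-7.1],1],
    [[1.6,0,0],[0,0,-7.335],1],
    [[1.6,0,0],[0,0,-7.335],1]
  ]
}}

```text
time_s: 11.53
tcp_pos: [575.4, -309.9, 251.0]
tool_rot: [-2.254, -2.037, 0.141]
contact_force: [0.1, -0.7, -4.0]
finger_gap: 0.112
gripper_force: 50.0
```

```bash
python3 - <<'E'
from h import *
snap('wrist'); p,W=cloud('wrist'); cv2.imwrite('pics/w2.png',p[...,::-1]); tgt()
c=np.r_[[575.5,-307.15,65+7.335*25],pose(-5.7,-8).as_rotvec()]; np.save(F,c)
lip=np.array([485,17.7])
t=np.radians(-8);a=np.radians(-75);h=137*np.cos(t)-58*np.sin(t)
P=[lip[0]+h*np.cos(a),lip[1]+h*np.sin(a),210+137*np.sin(t)+58*np.cos(t)]
plan((P,-5.7,-8),(P,-40,-8),(P,-75,-8))
E
```

```text
cmd [4.86376e+02 1.25570e+01 2.76672e+02 1.99400e+00 2.63000e-01 1.67000e-01] meas [ 575.1 -309.7  249.1] [-2.253 -2.035  0.142] [-0.52  0.37  0.88 -0.06  2.02 -0.44] f [ 0.4 -1.2 -5.6] 0.117 11.5833
[[0.0, 0.0, -0.0], [7.192, -2.832, 0.398]] rows>= 4.6
[[0.0, 0.955, 6.793], [7.192, -2.832, 0.398]] rows>= 4.8
[[0.0, 1.929, 13.725], [7.192, -2.832, 0.398]] rows>= 9.7
```

View pics/w2.png

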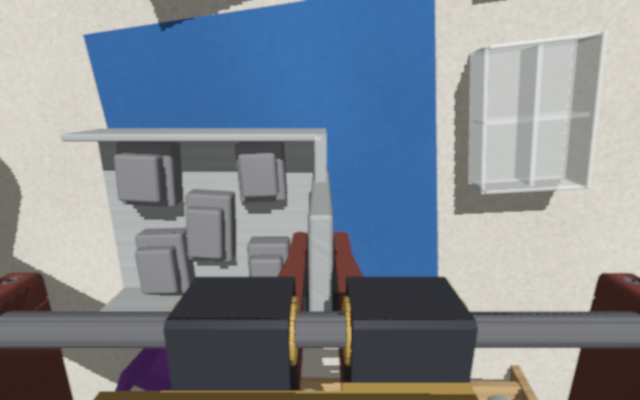

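The tray is lifted level with all five stubs inside at (150,180), (262,175), (210,225), (160,265) and (268,258).

Emit:
{"fn": "arm_command", "kwargs": {
  "deltas": [
    [[0,0.04,0.27],[0.144,-0.057,0.008],1],
    [[0,0.116,0.82],[0.432,-0.17,0.024],1],
    [[0,0.231,1.647],[0.863,-0.34,0.048],1],
    [[0,0.386,2.745],[1.438,-0.566,0.08],1],
    [[0,0.54,3.84],[2.014,-0.793,0.111],1],
    [[0,0.694,4.94],[2.589,-1.02,0.143],1],
    [[0,0.849,6.04],[3.164,-1.246,0.175],1],
    [[0,1.003,7.137],[3.74,-1.473,0.207],1],
    [[0,1.157,8.235],[4.315,-1.699,0.239],1],
    [[0,1.312,9.333],[4.891,-1.926,0.271],1],
    [[0,1.466,10.43],[5.466,-2.152,0.302],1],
    [[0,1.62,11.53],[6.041,-2.379,0.334],1],
    [[0,1.755,12.49],[6.545,-2.577,0.362],1],
    [[0,1.852,13.18],[6.904,-2.719,0.382],1],
    [[0,1.91,13.59],[7.12,-2.804,0.394],1],
    [[0,1.929,13.725],[7.192,-2.832,0.398],1],
    [[0,1.929,13.725],[7.192,-2.832,0.398],1],
    [[0,1.929,13.725],[7.192,-2.832,0.398],1]
  ]
}}

```text
time_s: 13.08
tcp_pos: [521.6, -123.8, 247.6]
tool_rot: [-2.977, -0.39, 0.03]
contact_force: [0.2, -0.4, -4.0]
finger_gap: 0.109
gripper_force: 50.0
```

```bash
python3 - <<'E'
from h import *
tgt(); s=r.observe(); T=R.from_rotvec(s['tool_rot'])
# tray frame: X=tool y,Y=tool x,Z=-tool z ; lip relative to TCP
print('lip',s['tcp_pos']+T.apply([0,-137,58]))
snap('top'); p,W=cloud('top'); cv2.imwrite('pics/t3.png',cv2.resize(p[140:300,180:440],None,fx=3,fy=3,interpolation=cv2.INTER_CUBIC)[...,::-1])
E
```

```text
cmd [ 5.22215e+02 -1.21138e+02  2.48375e+02 -2.97700e+00 -3.92000e-01
  2.70000e-02] meas [ 521.6 -123.8  247.6] [-2.977 -0.39   0.03 ] [-0.37 -0.01  1.31  0.12  1.92  0.98] f [ 0.2 -0.4 -4. ] 0.109 13.0833
lip [484.47855875  15.1182276  209.31435947]
```

View pics/t3.png

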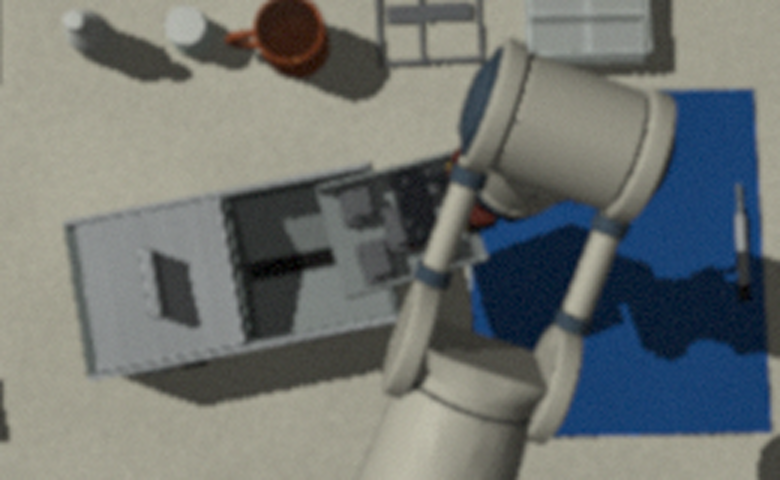

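The cover is fully open with its fin at (170,285). The tray lip, at (340,245), is over the hopper mouth and the stubs are still inside.

Emit:
{"fn": "arm_command", "kwargs": {
  "deltas": [
    [[-0.2,0,0],[0,-0.005,0.2],1],
    [[-0.6,0,0],[0,-0.015,0.6],1],
    [[-1.0,0,0],[0,-0.026,1.0],1],
    [[-1.4,0,0],[0,-0.037,1.4],1],
    [[-1.6,0,0],[0,-0.042,1.637],1],
    [[-2.26,0,0],[0,-0.235,1.35],1],
    [[-2.93,0,0],[0,-0.44,1.07],1],
    [[-3.6,0,0],[0,-0.651,0.797],1],
    [[-4.26,0,0],[0,-0.89,0.54],1],
    [[-4.93,0,0],[0,-1.14,0.3],1],
    [[-5.6,0,0],[0,-1.396,0.076],1],
    [[-6.26,0,0],[0,-1.67,-0.13],1],
    [[-6.93,0,0],[0,-1.96,-0.33],1],
    [[-7.6,0,0],[0,-2.256,-0.505],1],
    [[-8.4,0,0],[0,-2.61,-0.6],1],
    [[-9.2,0,0],[0,-2.98,-0.659],1],
    [[-9.2,0,0],[0,-2.98,-0.659],1]
  ]
}}

```text
time_s: 14.55
tcp_pos: [503.1, -51.9, 273.7]
tool_rot: [2.459, 0.328, 0.109]
contact_force: [0.6, -0.2, -5.1]
finger_gap: 0.11
gripper_force: 50.0
```

Emit:
{"fn": "arm_command", "kwargs": {
  "deltas": [
    [[-0.7,0,0],[0,-0.22,-0.24],1],
    [[-1.4,0,0],[0,-0.447,-0.493],1],
    [[-1.9,0,0],[0,-0.65,-0.63],1],
    [[-2.4,0,0],[0,-0.849,-0.773],1],
    [[-2.4,0,0],[0,-0.849,-0.773],1],
    [[-2.9,0,0],[0,-1.04,-0.93],1],
    [[-3.4,0,0],[0,-1.238,-1.091],1],
    [[-3.4,0,0],[0,-1.238,-1.091],1],
    [[-3.9,0,0],[0,-1.44,-1.25],1],
    [[-4.4,0,0],[0,-1.638,-1.411],1],
    [[-4.4,0,0],[0,-1.638,-1.411],1],
    [[-4.4,0,0],[0,-1.638,-1.411],1],
    [[-4.9,0,0],[0,-1.85,-1.56],1],
    [[-5.4,0,0],[0,-2.07,-1.699],1],
    [[-5.4,0,0],[0,-2.07,-1.699],1],
    [[-5.4,0,0],[0,-2.07,-1.699],1],
    [[-5.4,0,0],[0,-2.07,-1.699],1],
    [[-5.4,0,0],[0,-2.07,-1.699],1]
  ]
}}

```text
time_s: 16.05
tcp_pos: [486.6, 9.6, 277.8]
tool_rot: [1.996, 0.259, 0.167]
contact_force: [0.2, 0.1, -2.2]
finger_gap: 0.108
gripper_force: 50.0
```

```bash
python3 - <<'E'
from h import *
lip=np.array([485,17.7]);t=np.radians(65);a=np.radians(-75);h=137*np.cos(t)-58*np.sin(t)
np.save(F,np.r_[lip[0]+h*np.cos(a),lip[1]+h*np.sin(a),128+137*np.sin(t)+58*np.cos(t),pose(-75,65).as_rotvec()])
tgt(); s=r.observe(); T=R.from_rotvec(s['tool_rot']); print('lip',s['tcp_pos']+T.apply([0,-137,58]))
snap('wrist');snap('scene')
a=cloud('wrist')[0];b=cloud('scene')[0]
b=cv2.resize(b[130:290,240:440],(480,384),interpolation=cv2.INTER_CUBIC); a=cv2.resize(a,(320,200))
o=np.zeros((600,480,3),np.uint8); o[:384]=b; o[390:590,80:400]=a
cv2.imwrite('pics/s4.png',o[...,::-1])
E
```

```text
cmd [4.86380e+02 1.25490e+01 2.76676e+02 1.99400e+00 2.62000e-01 1.67000e-01] meas [486.6   9.6 277.8] [1.996 0.259 0.167] [ 0.58 -0.13  1.71 -1.11  1.86  1.73] f [ 0.2  0.1 -2.2] 0.108 16.05
lip [485.39699653  15.07436968 129.13702418]
```

View pics/s4.png

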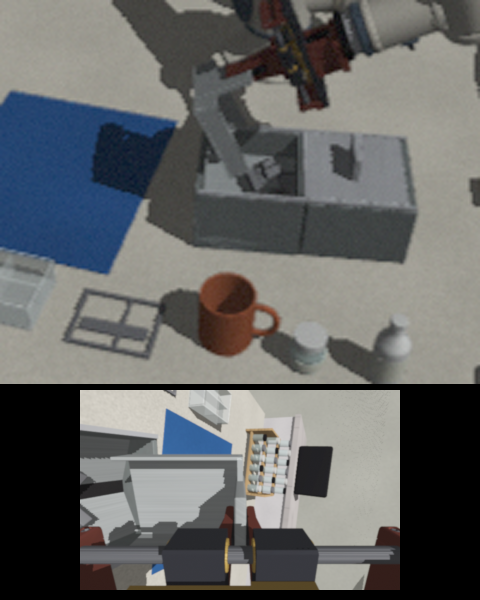

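The stubs are in the hopper around (262,172) of the upper picture. The tray appears empty, and the wrist load has fallen to the tray's weight. I'll raise it still tilted, then check.

```bash
python3 - <<'E'
from h import *
c=np.load(F)
plan((c[:3]+[0,0,70],-75,65)); c=np.load(F)
plan((c[:3]+[30,-100,0],-75,35),(c[:3]+[45,-150,0],-75,0))
E
```

```text
[[-0.0, -0.0, -0.0], [0.0, 2.538, -1.183]] rows>= 1.7
[[6.0, -0.0, 0.0], [0.124, 1.764, 3.783]] rows>= 4.2
[[13.0, -0.0, 0.0], [0.186, 2.646, 5.675]] rows>= 9.1
```

Emit:
{"fn": "arm_command", "kwargs": {
  "deltas": [
    [[0,0,0],[0,0.3,-0.14],1],
    [[0,0,0],[0,0.8,-0.37],1],
    [[0,0,0],[0,1.4,-0.65],1],
    [[0,0,0],[0,2.0,-0.93],1],
    [[0,0,0],[0,2.538,-1.183],1],
    [[0,0,0],[0,2.538,-1.183],1],
    [[0,0,0],[0,2.538,-1.183],1]
  ]
}}

```text
time_s: 16.73
tcp_pos: [486.4, 10.3, 348.5]
tool_rot: [1.995, 0.259, 0.169]
contact_force: [1.0, -0.7, -2.6]
finger_gap: 0.114
gripper_force: 50.0
```

Emit:
{"fn": "arm_command", "kwargs": {
  "deltas": [
    [[1,0,0],[0.02,0.3,0.6],1],
    [[2,0,0],[0.04,0.6,1.3],1],
    [[3,0,0],[0.06,0.9,1.9],1],
    [[4,0,0],[0.08,1.2,2.5],1],
    [[5,0,0],[0.1,1.5,3.2],1],
    [[6,0,0],[0.12,1.76,3.78],1],
    [[7.2,0,0],[0.13,1.9,4.1],1],
    [[8.4,0,0],[0.15,2.06,4.43],1],
    [[9.6,0,0],[0.16,2.2,4.76],1],
    [[10.8,0,0],[0.17,2.37,5.08],1],
    [[12,0,0],[0.18,2.52,5.4],1],
    [[13,0,0],[0.186,2.646,5.675],1],
    [[13,0,0],[0.186,2.646,5.675],1],
    [[13,0,0],[0.186,2.646,5.675],1]
  ]
}}

```text
time_s: 17.9
tcp_pos: [531.1, -141.7, 344.9]
tool_rot: [3.115, 0.402, -0.006]
contact_force: [-0.4, 0.4, -1.5]
finger_gap: 0.111
gripper_force: 50.0
```

```bash
python3 - <<'E'
from h import *
tgt()
snap('wrist');snap('top')
a=cloud('wrist')[0];b=cloud('top')[0]
b=cv2.resize(b[180:280,195:335],(560,400),interpolation=cv2.INTER_CUBIC); a=cv2.resize(a,(320,200))
o=np.zeros((600,560,3),np.uint8); o[:400]=b; o[400:600,80:400]=a
cv2.imwrite('pics/s5.png',o[...,::-1])
# place: back on the pick pose
P=np.array([575.5,-307.15,0])
plan((P+[0,0,250],-40,0),(P+[0,0,250],-5.7,0)); plan((P+[0,0,68],-5.7,0))
E
```

```text
cmd [ 5.31390e+02 -1.37463e+02  3.46673e+02 -3.11500e+00 -4.10000e-01
  0.00000e+00] meas [ 531.1 -141.7  344.9] [ 3.115  0.402 -0.006] [-0.32  0.01  1.11 -0.    2.03  0.99] f [-0.4  0.4 -1.5] 0.111 17.9
[[-0.0, -0.0, -7.0], [-0.052, 7.013, 3.867]] rows>= 4.9
[[-0.0, -0.0, -13.86], [-0.052, 7.013, 3.867]] rows>= 9.7
[[-0.0, -0.0, -0.0], [-0.0, -0.0, 7.28]] rows>= 4.4
```

View pics/s5.png

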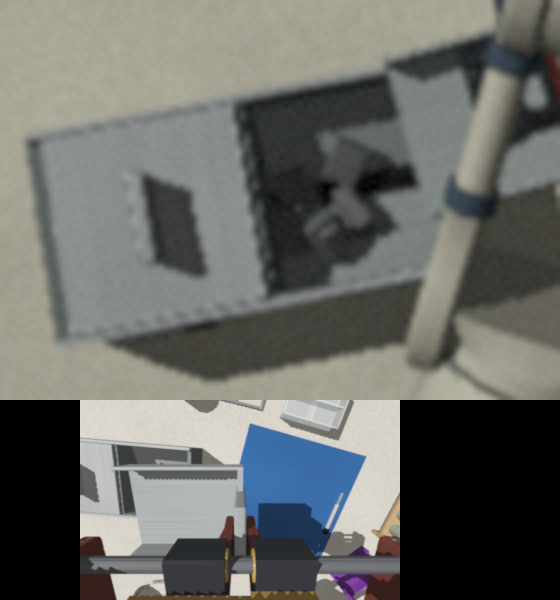

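The tray is empty and the stubs lie in the hopper around (345,195). The cover is open. Next is returning the tray.

Emit:
{"fn": "arm_command", "kwargs": {
  "deltas": [
    [[0,0,-0.5],[0,0.25,0.14],1],
    [[0,0,-1.5],[0,0.75,0.41],1],
    [[0,0,-2.7],[-0.01,1.35,0.75],1],
    [[0,0,-3.9],[-0.01,1.97,1.08],1],
    [[0,0,-5.1],[-0.02,2.6,1.42],1],
    [[0,0,-6.3],[-0.02,3.2,1.75],1],
    [[0,0,-7.5],[-0.03,3.8,2.1],1],
    [[0,0,-8.7],[-0.03,4.4,2.43],1],
    [[0,0,-9.9],[-0.04,5.0,2.76],1],
    [[0,0,-11.1],[-0.04,5.6,3.1],1],
    [[0,0,-12.3],[-0.05,6.2,3.43],1],
    [[0,0,-13.2],[-0.05,6.7,3.7],1],
    [[0,0,-13.86],[-0.052,7.013,3.867],1],
    [[0,0,-13.86],[-0.052,7.013,3.867],1],
    [[0,0,-13.86],[-0.052,7.013,3.867],1]
  ]
}}

```text
time_s: 19.25
tcp_pos: [575.2, -308.0, 250.3]
tool_rot: [2.331, 2.106, -0.001]
contact_force: [1.2, -0.6, -1.5]
finger_gap: 0.108
gripper_force: 50.0
```

Emit:
{"fn": "arm_command", "kwargs": {
  "deltas": [
    [[0,0,0],[0,0,0.3],1],
    [[0,0,0],[0,0,0.9],1],
    [[0,0,0],[0,0,1.7],1],
    [[0,0,0],[0,0,2.5],1],
    [[0,0,0],[0,0,3.3],1],
    [[0,0,0],[0,0,4.1],1],
    [[0,0,0],[0,0,4.9],1],
    [[0,0,0],[0,0,5.6],1],
    [[0,0,0],[0,0,6.2],1],
    [[0,0,0],[0,0,6.6],1],
    [[0,0,0],[0,0,6.9],1],
    [[0,0,0],[0,0,7.05],1],
    [[0,0,0],[0,0,7.15],1],
    [[0,0,0],[0,0,7.2],1],
    [[0,0,0],[0,0,7.2],1],
    [[0,0,0],[0,0,7.2],1]
  ]
}}

```text
time_s: 20.58
tcp_pos: [575.3, -309.9, 71.3]
tool_rot: [2.33, 2.105, 0.0]
contact_force: [-0.5, -0.4, -2.2]
finger_gap: 0.105
gripper_force: 50.0
```

Commanded z is 70. I'll lower slowly to contact.

Emit:
{"fn": "arm_command", "kwargs": {
  "deltas": [
    [[0,0,0],[0,0,0.04],1],
    [[0,0,0],[0,0,0.08],1],
    [[0,0,0],[0,0,0.12],1],
    [[0,0,0],[0,0,0.15],1],
    [[0,0,0],[0,0,0.18],1],
    [[0,0,0],[0,0,0.2],1],
    [[0,0,0],[0,0,0.2],1],
    [[0,0,0],[0,0,0.2],1]
  ]
}}

```text
time_s: 21.25
tcp_pos: [575.0, -309.8, 65.6]
tool_rot: [2.331, 2.106, -0.0]
contact_force: [0.5, -0.9, -0.4]
finger_gap: 0.111
gripper_force: 50.0
```

Emit:
{"fn": "arm_command", "kwargs": {
  "deltas": [
    [[0,0,0],[0,0,0.01],1],
    [[0,0,0],[0,0,0.025],1],
    [[0,0,0],[0,0,0.04],1],
    [[0,0,0],[0,0,0.04],1]
  ]
}}

```text
time_s: 21.58
tcp_pos: [575.0, -309.8, 65.6]
tool_rot: [2.33, 2.106, -0.0]
contact_force: [-2.3, 1.9, 4.7]
finger_gap: 0.11
gripper_force: 50.0
```

Firm contact. I'll release and retreat.

Emit:
{"fn": "arm_command", "kwargs": {
  "deltas": [
    [[0,0,0],[0,0,-0.02],0.6],
    [[0,0,0],[0,0,-0.02],0.3],
    [[0,0,0],[0,0,-0.02],0],
    [[0,0,0],[0,0,-0.02],-0.3],
    [[0,0,0],[0,0,-0.02],-0.3],
    [[0,0,0],[0,0,-0.02],-0.3],
    [[0,0,0],[0,0,-0.02],-0.3],
    [[0,0,0],[0,0,-0.4],-0.3],
    [[0,0,0],[0,0,-1.2],-0.3],
    [[0,0,0],[0,0,-2.4],-0.3],
    [[0,0,0],[0,0,-4],-0.3],
    [[0,0,0],[0,0,-5.6],-0.3],
    [[0,0,0],[0,0,-7],-0.3],
    [[0,0,0],[0,0,-8],-0.3],
    [[0,0,0],[0,0,-8],-0.3]
  ]
}}

```text
time_s: 22.83
tcp_pos: [576.0, -310.3, 273.7]
tool_rot: [2.322, 2.098, 0.005]
contact_force: [1.2, 0.2, 0.4]
finger_gap: 0.652
gripper_force: 0.0
```

```bash
python3 - <<'E'
from h import *
snap('wrist');snap('top');snap('scene')
a=cloud('wrist')[0];p,W=cloud('top')
cv2.imwrite('pics/s6.png',np.vstack([cv2.resize(p[120:300,150:450],(600,360),interpolation=cv2.INTER_CUBIC),cv2.copyMakeBorder(cv2.resize(a,(384,240)),0,0,0,216,cv2.BORDER_CONSTANT)])[...,::-1])
def rect(w,n):
    c,s,an=cv2.minAreaRect(w[:,:2].astype(np.float32)); print(n,len(w),np.round(c,1),np.round(s,1),round(an,1)); return c
w=W[140:290,195:325].reshape(-1,3); c=rect(w[(w[:,2]>140)&(w[:,2]<175)],'fin'); print((np.array(c)-[465,131])@[-.173,.985])
p,W=cloud('wrist'); 
w=W[(abs(W[...,0]-507)<90)&(abs(W[...,1]+300)<80)&(W[...,2]>20)&(W[...,2]<105)]; rect(w[w[:,2]>75],'plate')
w2=W[(abs(W[...,0]-500)<40)&(abs(W[...,1]+300)<35)]; print('floor z',np.percentile(w2[:,2],[2,50,98]))
E
```

```text
fin 117 [452.7 203.5] [68.7 13.9] 8.0
73.56802032470704
plate 604 [ 575.9 -307.3] [59.6  9.2] 84.2
floor z [  6.38785595 360.76799754 370.19604089]
```

View pics/s6.png

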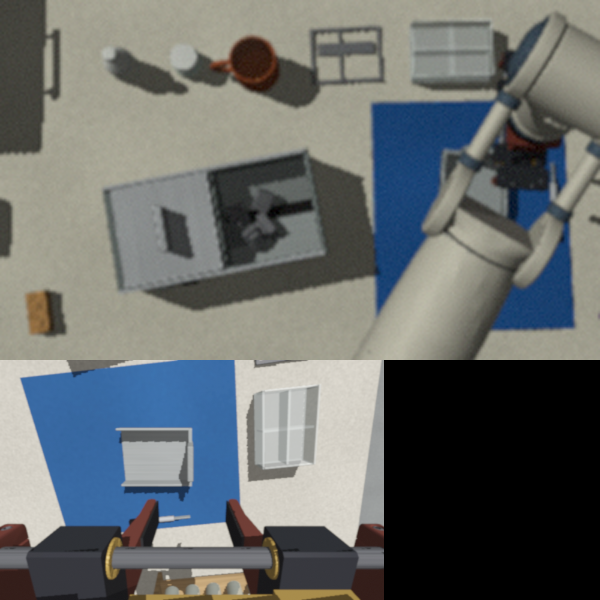

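The tray is flat and empty on the mat at (157,457). The stub heap is in the hopper at (262,215), the cover is open, and nothing is spilled or disturbed.

```bash
python3 -c "
from h import *
print(order.job_done())"
```

```text
the job is handed in; nothing more can be done
None
```

I handed the job in at about 23 s: cover slid open to its stop, offcuts tipped into the hopper with no spill visible, and the empty tray set back flat on the mat; no verdict was returned, and I saw the offcuts as a heap rather than counting all five.

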